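# Seat and lock the drip-tray grate

### The arm

A 6-joint arm with a two-finger parallel gripper is mounted at the origin on the work surface. World frame = base frame: x ahead of the robot, y to its left, z up, the work surface at z = 0. Lengths are in m, angles in rad, forces in N, time in s.
With the tool pointing down it reaches from about 0.4 to 0.825 m from the base axis. Payload 7 kg.
Tool frame: the origin (TCP) lies midway between the tips of the shut fingers; the grasp point (between the pads) lies hold_point_z behind it (hold_point_z is the distance from the TCP to the grasp point, in m); z points along the fingers, y is the line along which they close (so a half turn about z gives the same grasp; the last joint's range is limited). The gripper opens to 88 mm and grips with 3 to 60 N. Pads are 19 mm wide; open, the fingers measure 130 mm over their backs; the gripper's body (78 mm by 193 mm) begins 47 mm behind the grasp point.
Start: joints at [0.288, 0.359, 0.012, 0, -1.224, -0.288], TCP at [0.675, -0, 0.189] pointing down, gripper open.
Joint ranges: [-3.07, 3.07], [-1.43, 2.12], [-1.02, 1.25], [-3.03, 1.67], [-3.05, -0], [-3.03, 3.03]. Speed limits (rad/s): [2.39, 2.39, 3.01, 3.14, 3.14, 3.14].

### API

Orientations are given as [roll, pitch, yaw] about the fixed x, y, z axes, in that order (R = Rz(yaw) Ry(pitch) Rx(roll)).
In Python, from station import * gives the robot as it stands.
- The arm moves only by the tool apply_moves, never from a script. Its argument "steps" is a list of rows, each an object with "translation": the shift along the world's x, y, z scaled (see below), a list of three; "rotation": the turn, a rotation vector about the world's x, y, z scaled (see below), a list of three. A call has exactly 10 rows; each row is the pose to reach, as a shift and turn from the pose commanded when the call began; what a row does not reach only later rows make up. The controller multiplies each number of a shift by 250 mm and each number of a turn by 30 degrees. A row lasts 1/12 s, in which the tool goes at most 41.7 mm and 7.16 degrees, less where a joint would pass 70% of its speed; a pose out of reach is approached as far as the arm can. A call with a number of a shift or a turn outside -1 to 1 is refused whole. A call with a gripper value outside its range is refused whole. "jaw" is the closure, from -1 (fully open) to 1 (shut), so that 0 is half open, set as the call begins (left out, the last holds). The fingers move at their own pace and stop on an object; "newtons" is the grip in N (left out, the last holds). Time passes only in rows, so rows that repeat a pose let the fingers close, or fill a call up. It gives the time, the measured TCP pose, the force, the opening and the grip force at its end, in the units of the state.
- get_state(): the state, without advancing time (a new reading comes with each control period).
- grab_frame(name): name is "scene" or "side" or "wrist"; returns the picture (420x560x3 uint8, blue, green, red); there is no depth.
- camera_model(name): a dict with "fx", "fy", "cx", "cy" (pixels), "xyz" and "rotation" of the camera in the world. Camera axes: x right, y down, z forward; pixel columns grow to the right and rows downward; lengths in m; the calibration is good to about 2 mm. A picture is of the moment at which its call begins: read the wrist's pose just before it. camera_model takes no time and is no camera call; for the wrist camera it gives the pose at the moment of the call.
- job_done(): hands the job in; it is judged then, once.
The state is a dict: "t": time; "q": joint angles; "qd": joint speeds; "joint_efforts": joint torques, N m; "eef_pos": TCP position; "ee_rot": TCP orientation; "force": force on the tool from outside, world axes, zero at the start; "moment": the same for the moment, N m; "width": finger opening in m; "gripper_force": force on a finger pad.
Only numpy, scipy, OpenCV 4.12 (cv2) and the standard library are available. Lean on these libraries where they do the work, as an engineer would, in place of code of your own. Each camera call takes 0.05 s, during which the arm holds its last target. There are 200 camera calls.

### The job

The steel grate of the bar's drip tray has slid off its two locating pins. Without lifting it, push it sideways with the fingertips along the tray until both holes drop over the pins and it lies flat, fully down; only then push the red post of the brass catch round until the catch points straight across over the grate. Leave everything else on the bar where it stands.

Things in the scene. Friction and masses are not known exactly. Their poses are not given: they have to be found in the camera images.
- tray: dark drip tray fixed to the bar, 175 mm (its x) by 330 mm (its y, the long way), z up, with a flat deck 15 mm above the bar. Origin at the centre of its underside, on the bar. Aluminium rails along y on both long sides, 133 mm apart inside, tops 27 mm above the bar; the ends are open.
- pin_a (a point): top of a fixed brass pin on the tray's deck, 9 mm in diameter, 8 mm tall, bevelled top, at x = +45, y = +70 mm of the tray; under the grate at the start
- pin_b (a point): top of the other, equal pin, at x = +45, y = -70 mm of the tray
- grate: loose steel plate, 130 (x) by 220 (y) by 10 mm, about 0.6 kg, black painted slots, upturned lip at each end: 110 mm wide, 4 mm thick, outer faces at y = -110 and +110 mm, tops 29 mm above the underside. Origin: centre of its underside. It lies between the rails, 1.5 mm play each side, axes as the tray's. Home: level on the deck, right above the tray's origin; the pins then stop it from sliding.
- hole_a (a point): centre of a 14 mm through hole at the underside of the grate, at its x = +45, y = +70 mm; it goes over pin_a. At the start the grate is 18 to 38 mm from home towards the tray's +y, its +x side propped on the pin tops, its -x edge on the deck (leaning about 0.07 rad).
- hole_b (a point): the other, equal hole, at y = -70 mm; it goes over pin_b. Sliding the grate takes a few newtons; pushed at about 25 mm/s it drops by itself; pushed too fast it may skip over the pins, and can be pushed back by the other lip.
- catch (a joint): angle (rad) of the brass swivel catch on the tray's +x rail, anticlockwise from above. 0: arm along the rail towards the tray's +y; 1.57: arm towards -x, straight across over the grate (locked); negative: arm points outwards. Stops at -0.8 and 1.6, starts at -0.7 to -0.15, stays where left (1.2 N at the post turns it).
- catch_pivot (a point): point on the catch's turning axis, 27 mm above the bar, at x = +77 mm, y = 0 of the tray. The arm is 14 mm wide, 49 mm long, 28.5 to 34.5 mm above the bar: it clears the seated grate by 3.5 mm, but the propped-up grate blocks it.
- catch_post (a point): centre of the top of the upright red post on the catch's arm, 42 mm from the turning axis; the post is round, 12 mm in diameter, its top 60.5 mm above the bar, standing 26 mm above the arm
- pint: clear pint glass, 86 mm wide, 150 mm tall, standing on the bar beyond the tray; origin at the centre of its foot. Bystander.
- shot: small amber shot glass, 48 mm wide, 55 mm tall, beyond the tray; origin at the centre of its foot. Bystander.
- coasters: round stack of cork coasters, 94 mm wide, 18 mm tall, off the tray's -y end; origin at the centre of its underside. Bystander.
- opener: flat red bottle opener with a steel head, about 145 x 40 x 5 mm, lying on the robot's side of the tray; origin under the middle of its handle. Bystander.
- bottle: green bottle with a paper label, 68 mm wide, 220 mm tall; origin at the centre of its foot. Bystander.
- jigger: copper double-cone jigger, 44 mm wide, 82 mm tall; origin at the centre of its foot. Bystander.
- jug: clear plastic jug with a side handle, 100 mm wide, 120 mm tall; origin at the centre of its foot. Bystander.
- cardreader: grey card reader with a blue screen, 160 x 80 x 22 mm, lying flat; origin at the centre of its underside. Bystander.

How it is judged:
On the way, in this order (a step that is already met when the one before it is completed fails the run):
1. the grate has dropped over both pins and lies flat while the catch is still open (x of grate in the frame of tray between -0.005 and 0.005 m and y of grate in the frame of tray between -0.005 and 0.005 m and z of grate in the frame of tray below 0.0175 m and angle between grate's own z axis and vertical below 0.02 rad and value of joint catch below 0.6 rad), for 0.2 s.
2. the catch is turned across over the grate (x of grate in the frame of tray between -0.005 and 0.005 m and y of grate in the frame of tray between -0.005 and 0.005 m and z of grate in the frame of tray below 0.0175 m and angle between grate's own z axis and vertical below 0.02 rad and value of joint catch above 1.3 rad), for 0.2 s.
At the end, for the whole second after the job is handed in: The grate lies at rest over both pins, within 5 mm of home, its underside less than 2.5 mm above the deck and level within 0.02 rad, and the catch stands at more than 1.3 rad, across over the grate (all of step 2 and linear speed of grate below 0.01 m/s); the robot touches nothing.
It fails at once if the grate is lifted (its underside's centre more than 12 mm above the deck) or tipped by more than 0.2 rad (z of grate in the frame of tray above 0.027 m or angle between grate's own z axis and vertical above 0.2 rad).
It fails at once if a bystander is moved by more than 30 mm (distance of any of pint, shot, coasters, opener, bottle, jigger, jug, cardreader from where it was at the start of the episode above 0.03 m).
It also fails if it takes over 51 s, if anything falls off the work surface, if the arm or the gripper's body presses on something with over 40 N, if the wrist force passes 120 N, or if a joint passes its speed limit or range.

## Working session

There is one attempt and no reset: what is moved stays moved. The work goes in short steps, Python scripts to look and compute and a tool call to move; the robot and the scene stay as the last step left them, time stands still between calls to the robot, and variables do not carry over. Pictures are saved under pics/ and viewed, at most 10 in all, crops included, and the job is handed in when it is done.

Besides the shell and the picture viewer there is one more tool, called after "Call:" by a JSON object that holds its "api" and its "payload". apply_moves: Moves the arm, as the interface text tells. Shifts and turns lie within -1 to 1; 1 stands for 250 mm of shift or 30 degrees of turn. Its arguments: {"type":"object","properties":{"steps":{"type":"array"},"jaw":{"type":"number"},"newtons":{"type":"number"}},"required":["steps"]}

```bash
mkdir -p pics; python3 - <<'E'
from station import *
import cv2
for n in("scene","side"):
    cv2.imwrite(f"pics/{n}0.png",grab_frame(n)); c=camera_model(n); print(n,c)
s=get_state();print(s['t'],s['eef_pos'],s['ee_rot'],s['force'],s['width'])
E
```

```text
scene {'fx': 385.63923433510206, 'fy': 385.63923433510206, 'cx': 279.75180538661334, 'cy': 215.15657227676957, 'xyz': array([1.6192705 , 0.10857348, 0.75453913]), 'rotation': array([-2.15116187,  0.01265248,  1.68356893])}
side {'fx': 434.07717834398085, 'fy': 434.07717834398085, 'cx': 282.70556023418067, 'cy': 207.60720839353436, 'xyz': array([ 0.32213543, -1.09683211,  0.8503534 ]), 'rotation': array([-2.17200897,  0.00930083, -0.24918503])}
0.1 [ 6.74516285e-01 -3.81831109e-05  1.88439222e-01] [ 3.14013567e+00 -1.53918678e-04 -1.57086099e+00] [-0.70759213  0.29835442 -0.40860107] 0.08779938375785593
```

View pics/scene0.png

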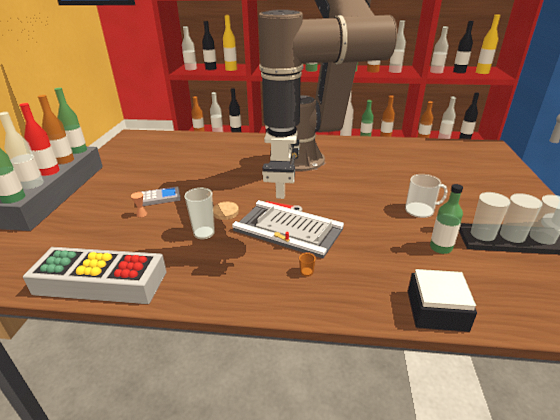

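View pics/side0.png

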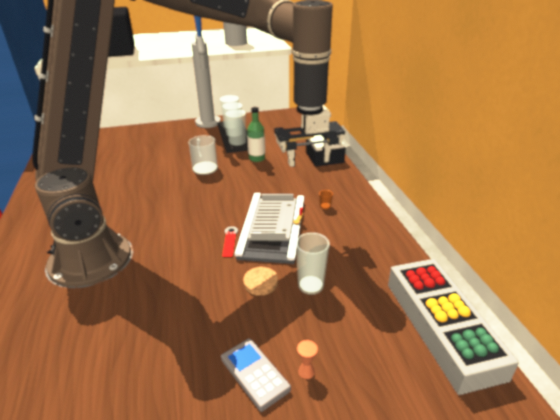

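The scene view shows the tray around (288,228), with its open -y end towards the left, next to the coasters and pint. The catch is on the far-from-robot rail (red post ~(287,237)), and the shot glass is beyond it. The side view agrees: tray around (272,225), post near (300,212). Next I'll enlarge both and add the wrist view.

```bash
python3 - <<'E'
from station import *
import cv2,numpy as np
a=cv2.imread("pics/scene0.png")[195:261,225:350];b=cv2.imread("pics/side0.png")[180:270,220:340]
w=grab_frame("wrist");np.save('w0.npy',w);print(camera_model("wrist"))
a=cv2.resize(a,(750,396),interpolation=cv2.INTER_CUBIC)
b=cv2.resize(b,None,fx=6,fy=6,interpolation=cv2.INTER_CUBIC)
cv2.imwrite("pics/a.png",a);cv2.imwrite("pics/b.png",b);cv2.imwrite("pics/w0.png",w)
E
```

```text
{'fx': 311.6087519869169, 'fy': 311.6087519869169, 'cx': 281.35830620190177, 'cy': 206.4432246946108, 'xyz': array([ 0.67540343, -0.07107613,  0.38391724]), 'rotation': array([ 2.86971019e+00, -2.63317588e-03,  3.14152078e+00])}
```

View pics/a.png

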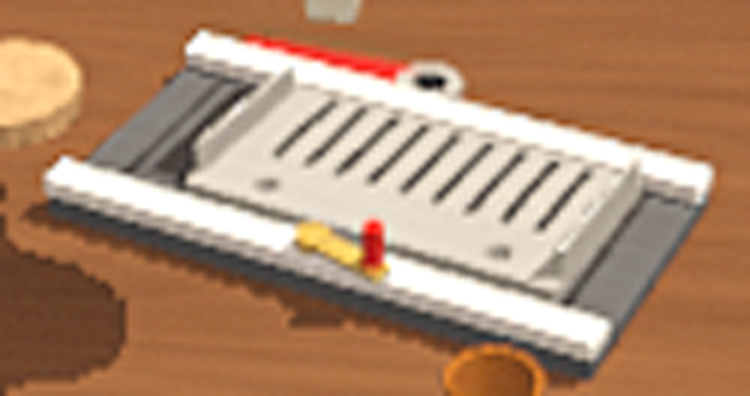

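View pics/b.png

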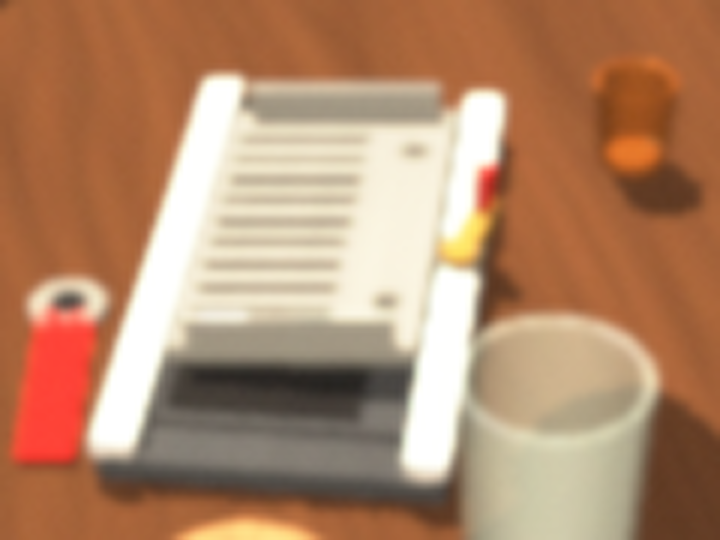

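View pics/w0.png

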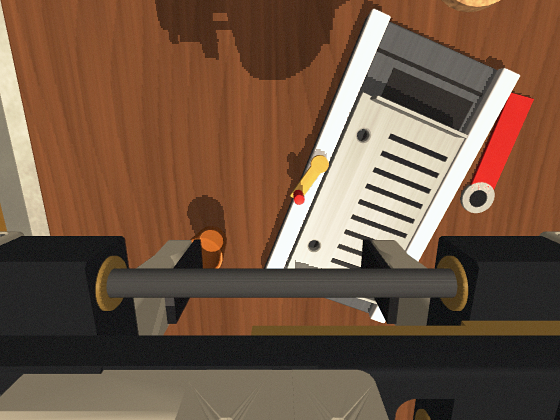

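The wrist view is clear. The +x rail's -y end corners are at (372,9) and (391,16), and the -x rail's are at (503,69) and (520,76). Hole_b is at (363,135), hole_a at (314,245), the catch pivot near (319,161) and the post near (299,199). Next I'll fit the poses.

```bash
cat > h.py <<'E'
import numpy as np
from scipy.spatial.transform import Rotation as R
from scipy.optimize import least_squares
W={'fx':311.6087519869169,'fy':311.6087519869169,'cx':281.35830620190177,'cy':206.4432246946108,'xyz':np.array([.67540343,-.07107613,.38391724]),'rotation':[2.86971019,-2.63317588e-03,3.14152078]}
S={'fx':385.639,'fy':385.639,'cx':279.7518,'cy':215.1566,'xyz':np.array([1.6192705,.10857348,.75453913]),'rotation':[-2.15116187,.01265248,1.68356893]}
def proj(c,P):
    p=R.from_euler('xyz',c['rotation']).inv().apply(np.atleast_2d(P)-c['xyz'])
    return np.c_[c['fx']*p[:,0]/p[:,2]+c['cx'],c['fy']*p[:,1]/p[:,2]+c['cy']]
def ray(c,uv,z):
    d=R.from_euler('xyz',c['rotation']).apply([(uv[0]-c['cx'])/c['fx'],(uv[1]-c['cy'])/c['fy'],1])
    return c['xyz']+d*(z-c['xyz'][2])/d[2]
def T(p,q):
    q=np.atleast_2d(q);return np.c_[R.from_euler('z',p[2]).apply(q)+[p[0],p[1],0]]
def inv(p,w): return R.from_euler('z',-p[2]).apply(np.array(w)-[p[0],p[1],0])
E
python3 - <<'E'
from h import *
m=.001
pt=np.array([[87.5,-165,27],[66.5,-165,27],[-66.5,-165,27],[-87.5,-165,27],[77,0,34.5]])*m
uw=np.array([[372,9],[391,16],[503,69],[520,76],[319,161]])
ps=np.array([[87.5,-165,27],[-87.5,-165,27],[-87.5,165,27],[87.5,165,27]])*m
us=np.array([[46,178],[188,45],[712,180],[600,345]])/6+[225,195]
f=lambda p:np.r_[(proj(W,T(p,pt))-uw).ravel(),(proj(S,T(p,ps))-us).ravel()]
r=least_squares(f,[.64,-.05,-.4]);p=r.x;print(p,np.round(r.fun,1))
np.save('tray.npy',p)
for n,u,z in(("hb",(363,135),.033),("ha",(314,245),.033),("piv",(319,161),.0345),("post",(299,199),.0605)):
    w=ray(W,u,z);print(n,w.round(4),inv(p,w).round(4))
for n,q in(("lip-",[0,-.08,.04]),("post",[.1,.02,.06]),("pivot",[.077,0,.03])):print(n,T(p,q))
for n,u,z in(("pint foot",(203,234),0.),("shot",(307,272),0.0),("coast",(228,215),.0)):
    w=ray(S,u,z);print(n,w,inv(p,w))
E
```

```text
[ 0.56236869  0.00539095 -0.37932072] [ 0.4 -1.7 -0.1  0.  -0.  -0.5 -0.2  0.4 -1.5  2.9 -1.1 -1.3  2.1 -3.1
 -0.2 -2.5 -2.  -0.7]
hb [ 0.5847 -0.0547  0.033 ] [ 0.043  -0.0476  0.033 ]
ha [0.635  0.0753 0.033 ] [0.0416 0.0918 0.033 ]
piv [ 0.6324 -0.0264  0.0345] [ 0.0768 -0.0036  0.0345]
post [0.6557 0.0108 0.0605] [0.0847 0.0396 0.0605]
lip- [[ 0.53274553 -0.06892236  0.04      ]]
post [[ 0.66266612 -0.01305968  0.06      ]]
pivot [[ 0.63389525 -0.02312135  0.03      ]]
pint foot [ 0.61460141 -0.27246663  0.        ] [ 0.15140759 -0.23876523  0.        ]
shot [0.76913005 0.08248178 0.        ] [0.16351808 0.14817251 0.        ]
coast [ 0.49309997 -0.21514571  0.        ] [ 0.01731758 -0.2305096   0.        ]
```

Call:
{"api": "apply_moves", "payload": {"steps": [{"translation": [-0.04,0.12,-0.06],"rotation": [0,0,-0.15]},{"translation": [-0.085,0.25,-0.12],"rotation": [0,0,-0.3]},{"translation": [-0.13,0.38,-0.18],"rotation": [0,0,-0.45]},{"translation": [-0.17,0.5,-0.24],"rotation": [0,0,-0.6]},{"translation": [-0.212,0.616,-0.3],"rotation": [0,0,-0.724]},{"translation": [-0.212,0.616,-0.36],"rotation": [0,0,-0.724]},{"translation": [-0.212,0.616,-0.46],"rotation": [0,0,-0.724]},{"translation": [-0.212,0.616,-0.55],"rotation": [0,0,-0.724]},{"translation": [-0.212,0.616,-0.6],"rotation": [0,0,-0.724]},{"translation": [-0.212,0.616,-0.64],"rotation": [0,0,-0.724]}], "jaw": 1, "newtons": 20}}

```text
t: 0.98
eef_pos: [0.6209, 0.1537, 0.0273]
ee_rot: [3.14, -0.002, -1.95]
force: [-0.2, -0.4, 0.6]
width: 0.0264
gripper_force: 0.0
```

```bash
python3 - <<'E'
from station import *
from h import *
import cv2
w=grab_frame("wrist");cv2.imwrite("pics/w1.png",w);c=camera_model("wrist");print(c)
s=get_state();p=np.load('tray.npy');print(s['t'],s['eef_pos'],s['ee_rot'],s['force'],s['width'],inv(p,s['eef_pos']))
E
```

```text
{'fx': 311.6087519869169, 'fy': 311.6087519869169, 'cx': 281.35830620190177, 'cy': 206.4432246946108, 'xyz': array([0.59501679, 0.08770703, 0.22143378]), 'rotation': array([ 2.87319426, -0.00491787,  2.76217548])}
1.0333 [0.62026749 0.15333371 0.02585419] [ 3.13860303e+00 -3.00112814e-03 -1.95025716e+00] [-0.54596306 -0.50970458 -1.63414737] 0.022638949207863683 [-0.00099852  0.15886577  0.02585419]
```

View pics/w1.png

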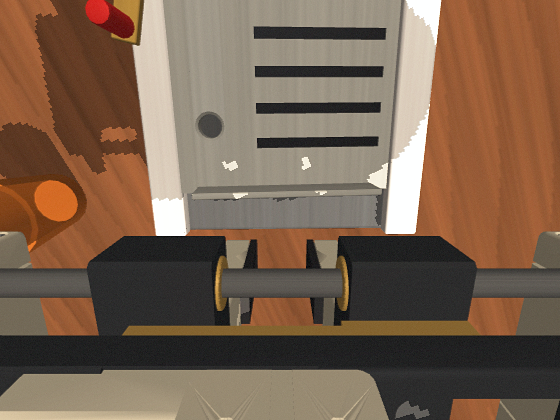

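The wrist view shows the +y end of the tray. Rail ends are at row ~234 (inner corners (188,235) and (386,234)), the lip's outer top edge is at row ~192, and hole_a is at (210,125). The fingers stand just outside the lip.

```bash
python3 - <<'E'
from station import *
from h import *
c=camera_model("wrist");p=np.load('tray.npy')
for n,u,z in(("ra",(155,236),.027),("rb",(188,236),.027),("rc",(386,234),.027),("rd",(415,234),.027),("lipL",(193,197),.049),("lipR",(381,191),.044),("ha",(210,125),.033)):
    print(n,inv(p,ray(c,u,z)).round(4))
E
```

```text
ra [0.0827 0.1622 0.027 ]
rb [0.0608 0.1623 0.027 ]
rc [-0.0706  0.1611  0.027 ]
rd [-0.0899  0.1612  0.027 ]
lipL [0.0492 0.1303 0.049 ]
lipR [-0.0592  0.1281  0.044 ]
ha [0.0406 0.091  0.033 ]
```

Call:
{"api": "apply_moves", "payload": {"steps": [{"translation": [-0.0058,-0.0149,0],"rotation": [0,0,0]},{"translation": [-0.0116,-0.0298,0],"rotation": [0,0,0]},{"translation": [-0.0174,-0.0447,0],"rotation": [0,0,0]},{"translation": [-0.0203,-0.0522,0],"rotation": [0,0,0]},{"translation": [-0.0232,-0.0596,0],"rotation": [0,0,0]},{"translation": [-0.0261,-0.0671,0],"rotation": [0,0,0]},{"translation": [-0.029,-0.0746,0],"rotation": [0,0,0]},{"translation": [-0.0319,-0.082,0],"rotation": [0,0,0]},{"translation": [-0.0348,-0.0895,0],"rotation": [0,0,0]},{"translation": [-0.0376,-0.0969,0],"rotation": [0,0,0]}]}}

```text
t: 1.87
eef_pos: [0.6125, 0.1296, 0.0293]
ee_rot: [3.142, -0.0, -1.95]
force: [0.1, -0.3, -1.0]
width: 0.0009
gripper_force: 0.0
```

Call:
{"api": "apply_moves", "payload": {"steps": [{"translation": [-0.0029,-0.0075,0],"rotation": [0,0,0]},{"translation": [-0.0058,-0.0149,0],"rotation": [0,0,0]},{"translation": [-0.0087,-0.0224,0],"rotation": [0,0,0]},{"translation": [-0.0116,-0.0298,0],"rotation": [0,0,0]},{"translation": [-0.0145,-0.0373,0],"rotation": [0,0,0]},{"translation": [-0.0174,-0.0447,0],"rotation": [0,0,0]},{"translation": [-0.0197,-0.0507,0],"rotation": [0,0,0]},{"translation": [-0.0217,-0.0559,0],"rotation": [0,0,0]},{"translation": [-0.0217,-0.0559,0],"rotation": [0,0,0]},{"translation": [-0.0217,-0.0559,0],"rotation": [0,0,0]}]}}

```text
t: 2.7
eef_pos: [0.6072, 0.1157, 0.0293]
ee_rot: [-3.142, 0.0, -1.95]
force: [0.2, 0.5, 0.5]
width: 0.0003
gripper_force: 0.0
```

```bash
python3 - <<'E'
from station import *
from h import *
import cv2
w=grab_frame("wrist");cv2.imwrite("pics/w2.png",w);c=camera_model("wrist")
s=get_state();p=np.load('tray.npy')+[0,0,.009];p[:2]+=T([0,0,p[2]],[-.0022,-.003,0])[0,:2];np.save('tray2.npy',p)
print(p,s['t'],s['eef_pos'],s['force'],inv(p,s['eef_pos']))
E
```

```text
[ 0.55923208  0.00339053 -0.37032072] 2.75 [0.60720549 0.11579226 0.02929028] [-0.67878332 -0.3369634   0.47562887] [0.00404154 0.12214444 0.02929028]
```

View pics/w2.png

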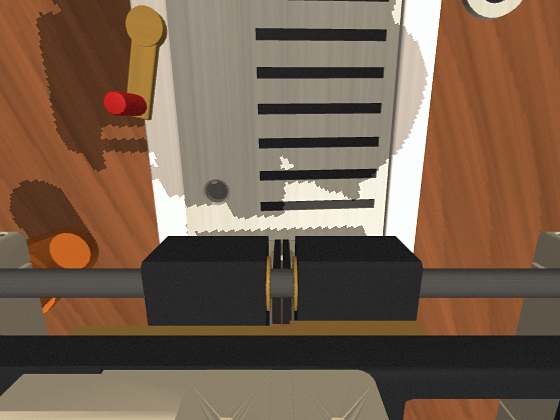

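The wrist view now shows hole_a at (216,190), still dark with no brass showing. The catch is in view at the left, pivot (145,28) and post (118,103), still open.

```bash
python3 - <<'E'
from station import *
from h import *
c=camera_model("wrist");p=np.load('tray2.npy')
for n,u,z in(("ha",(216,190),.033),("ha seated",(216,190),.025),("piv",(145,28),.0345),("post",(116,103),.0605)):
    print(n,inv(p,ray(c,u,z)).round(4))
E
```

```text
ha [0.0448 0.0935 0.033 ]
ha seated [0.0465 0.0952 0.025 ]
piv [0.0773 0.0023 0.0345]
post [0.086  0.0425 0.0605]
```

```bash
python3 - <<'E'
from station import *
from h import *
import cv2
s=get_state();e=np.array(s['eef_pos'])
o=[]
for n,(r0,r1,c0,c1) in(("scene",(195,261,225,350)),("side",(180,260,215,340))):
    g=grab_frame(n);c=camera_model(n);q=proj(c,e)[0];print(n,(q-[c0,r0])*6)
    o.append(cv2.resize(g[r0:r1,c0:c1],None,fx=4,fy=4,interpolation=cv2.INTER_CUBIC))
    cv2.imwrite(f"pics/{n}1.png",g)
cv2.imwrite("pics/c.png",np.vstack(o))
print(proj(camera_model("wrist"),e))
for u in((216,190),):print(0)
E
```

```text
scene [572.09035746 222.3023151 ]
side [379.78432596 118.04922509]
[[281.13141655 230.33723926]]
0
```

View pics/c.png

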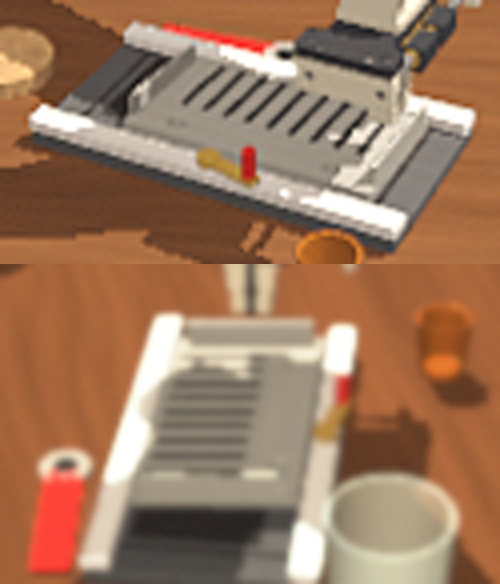

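The fingers are hanging above the grate inside the lip: in the scene crop their tip is at about (380,119), while the stated TCP projects to (381,148). I'll work out how high the real tip is.

```bash
python3 - <<'E'
from station import *
from h import *
import station
print([n for n in dir(station) if not n.startswith('_')], getattr(station,'hold_point_z',None))
s=get_state();e=np.array(s['eef_pos']);print(e,s['q'])
c=camera_model("scene");d=camera_model("side")
for z in(.029,.04,.05,.06,.07,.08):
    a=e.copy();a[2]=z
    print(z,(proj(c,a)[0]-[225,195])*4,(proj(d,a)[0]-[215,180])*4+[0,264])
E
```

```text
['Unreachable', 'camera_model', 'get_state', 'grab_frame', 'hold_point_z', 'job_done'] 0.0188
[0.60721652 0.11585907 0.02925421] [ 5.04026128e-01  4.09363216e-01 -3.11812729e-01  2.16493909e-05
 -8.49551034e-01 -8.83071149e-01]
0.029 [381.46055637 148.50812291] [253.18855721 342.93839684]
0.04 [382.08197344 137.31649966] [252.99513386 332.20502216]
0.05 [382.65220472 127.04672439] [252.81788318 322.36909482]
0.06 [383.22756037 116.68466004] [252.63927245 312.45769566]
0.07 [383.80810977 106.22905695] [252.45928594 302.46995269]
0.08 [384.39392358  95.67864282] [252.2779077  292.40498042]
```

```bash
python3 - <<'E'
import cv2,numpy as np
a=cv2.imread("pics/scene1.png")[190:250,290:350];b=cv2.imread("pics/side1.png")[150:210,250:310]
cv2.imwrite("pics/d.png",np.hstack([cv2.resize(i,(400,400),interpolation=cv2.INTER_CUBIC) for i in(a,b)]))
E
```

```text
(no output)
```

View pics/d.png

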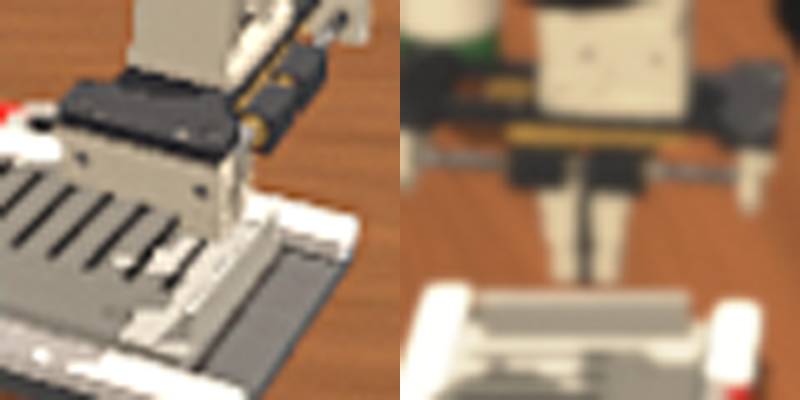

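Call:
{"api": "apply_moves", "payload": {"steps": [{"translation": [0,0,0.03],"rotation": [0,0,0]},{"translation": [0.012,0.031,0.04],"rotation": [0,0,0]},{"translation": [0.024,0.062,0.04],"rotation": [0,0,0]},{"translation": [0.036,0.092,0.04],"rotation": [0,0,0]},{"translation": [0.048,0.123,0.03],"rotation": [0,0,0]},{"translation": [0.048,0.123,0],"rotation": [0,0,0]},{"translation": [0.048,0.123,-0.03],"rotation": [0,0,0]},{"translation": [0.048,0.123,-0.05],"rotation": [0,0,0]},{"translation": [0.048,0.123,-0.064],"rotation": [0,0,0]},{"translation": [0.048,0.123,-0.064],"rotation": [0,0,0]}]}}

```text
t: 3.68
eef_pos: [0.6182, 0.1458, 0.0117]
ee_rot: [3.14, -0.002, -1.95]
force: [-0.2, -0.0, -0.5]
width: 0.0007
gripper_force: 0.0
```

The TCP now reads below the deck height with no contact force, so the real tips are higher than stated. I'll lower a little more with the force watched.

Call:
{"api": "apply_moves", "payload": {"steps": [{"translation": [0,0,-0.006],"rotation": [0,0,0]},{"translation": [0,0,-0.012],"rotation": [0,0,0]},{"translation": [0,0,-0.018],"rotation": [0,0,0]},{"translation": [0,0,-0.024],"rotation": [0,0,0]},{"translation": [0,0,-0.03],"rotation": [0,0,0]},{"translation": [0,0,-0.03],"rotation": [0,0,0]},{"translation": [0,0,-0.03],"rotation": [0,0,0]},{"translation": [0,0,-0.03],"rotation": [0,0,0]},{"translation": [0,0,-0.03],"rotation": [0,0,0]},{"translation": [0,0,-0.03],"rotation": [0,0,0]}]}}

```text
t: 4.52
eef_pos: [0.6192, 0.1466, 0.0059]
ee_rot: [-3.142, 0.0, -1.95]
force: [0.4, -0.3, 0.5]
width: 0.0005
gripper_force: 0.0
```

```bash
python3 - <<'E'
from station import *
from h import *
import cv2
p=np.load('tray2.npy');s=get_state();print(s['t'],s['eef_pos'],inv(p,s['eef_pos']),s['force'])
g=grab_frame("side");w=grab_frame("wrist")
cv2.imwrite("pics/side2.png",g)
h0=cv2.imread("pics/side1.png")
# change between side pictures, column band of the fingers: brightness down the rows
for r in range(160,212,2): print(r,g[r,270:286:2].mean(1).astype(int),h0[r,270:286:2].mean(1).astype(int))
E
```

```text
4.5167 [0.61919531 0.14656695 0.00585764] [0.00408078 0.15517224 0.00585764] [ 0.38687533 -0.31251137  0.48872038]
160 [ 93 138 194 199 194 181 196 199] [110 188 199 197 196 194 195 198]
162 [ 63 123 194 199 195 196 196 197] [118 187 194 197 197 194 196 198]
164 [104 130 187 197 196 198 195 197] [114 178 192 197 196 197 203 205]
166 [ 85 118 183 197 197 198 199 201] [ 74 131 155 163 176 177 180 183]
168 [ 56  77 119 132 133 139 146 156] [80 81 84 82 83 83 87 86]
170 [103  97  96  92  91  89  89  86] [117 116 114 111 110 106 106 106]
172 [ 95  98 102 106 100  96  98  97] [65 67 69 75 73 64 65 70]
174 [55 54 57 71 80 60 55 55] [51 49 66 91 63 52 52 53]
176 [49 50 51 77 90 57 50 50] [48 48 71 98 61 50 49 50]
178 [56 61 63 93 97 58 54 53] [ 85 113 132 133  77  92  84  67]
180 [ 93 128 167 165 110 120 135 123] [128 186 192 141 122 177 174 130]
182 [106 137 194 189 116 163 194 172] [122 182 196 139 127 193 188 132]
184 [110 127 185 190 117 165 197 164] [121 182 195 137 117 191 186 122]
186 [113 116 182 187 107 137 194 156] [116 161 189 127 100 184 173 118]
188 [115 118 175 186 108 136 189 144] [115 148 190 138 114 187 161 114]
190 [112 117 162 189 124 164 189 136] [113 145 188 144 120 189 157 112]
192 [117 122 144 161 115 141 170 131] [118 129 148 123 110 151 136 116]
194 [173 183 167 156 151 151 156 153] [183 184 184 183 179 179 178 177]
196 [154 157 154 152 153 153 152 153] [156 156 157 157 156 156 156 155]
198 [149 148 150 149 149 149 150 148] [148 148 149 149 148 149 149 148]
200 [145 146 147 146 145 146 146 144] [182 182 183 182 178 179 177 177]
202 [120 121 121 121 120 122 138 143] [207 208 208 200 170 168 179 181]
204 [126 127 126 123 125 129 139 142] [206 219 219 197 135 128 140 143]
206 [114 115 113 112 113 122 141 143] [140 171 188 168 119 122 140 142]
208 [127 127 125 125 127 134 141 143] [126 128 155 160 130 133 140 142]
210 [105 104 102 103 105 127 142 144] [104 103 104 105 105 126 140 144]
```

```bash
python3 - <<'E'
import cv2
w=cv2.imread("pics/w0.png").mean(2).astype(int)
for r in(236,240,244,250,260,266,300): print(r,'L',w[r,120:232:4],'R',w[r,336:448:4])
w=cv2.imread("pics/w1.png").mean(2).astype(int)
for r in(238,242,250,260):print(r,w[r,220:344:4])
E
```

```text
236 L [ 20  81  85  85  87  94  89  82  84  92  76  88  86  81  91  82  82  85
  84  43 115 112 112 113 113 113  43  90] R [232 232 236 242 109  51  56  43 244 232 230 225 222 222 219 222  90  40
 214 133 253 250 250 251 115  89  89  13]
240 L [ 23  28  84  82  87  91  88  79  85  91  83  85  94 101  99  99 100  98
 124  11  52 130 130 108 111 112  42  89] R [235 240 232 236 232 232 237  24  25  84  89  85  86  89  85 226 214 210
 213 200 250 251 250 254  89  92  21  25]
244 L [ 24  17  80  84  85  88  91  83  79  88  85  94 110 110 111 112 113 106
  18  26  42 124 123 126 118 110  41  91] R [236  99 245 237 232 233 237  14  17  30 112 108 112 107 111 111 219 214
 103 253 250 250 251  73  81  90  19  19]
250 L [ 25  24  80  78  84  87  91  88  79  87 113 111 110 110 109 110  95  22
  24  21  23  54 127 124 114  59  54  89] R [240 240 160  57  62  50 245  12  17  24  25  85 112 109 111 113 112 133
 254 250 250 250 160  85  82  91  17  11]
260 L [ 65  17  75  79  85  82  93 116 112 110 111 112 110 112 132  16  21  25
  23  22  24  56  50  52  42 127  87  85] R [ 66 106 239 236 237 233 
[... 389 characters left out ...]
8  18  20  24  49
  83  84  80  85  82  88  82  76  77  81] R [108 108 108 111 105 109 105 116 220 162   1   8  12  20  33  34  75  78
  76  76  75  76  85 102  16  13  26  53]
238 [ 28  28 101 107  99  95  91 100 103  97  97  92  91  94  92  98  93  97
 107 105 106 106 104  99  99  96  99  96  92  94  30]
242 [ 29  15 133 136 134 135 135 134  25  39  96  98  93  97  94  96  99  90
 102 108 105 108  30  21 135 134 133 133 134 137  21]
250 [ 30  23 135 135 135 134 133  19  24  33  97  95  84  92  95  92  97  96
  94 103 103 108  22  27  94 135 135 136 132 132  18]
260 [104  70 138 135 134 137 127  25  26  32  98  94  95  82  94  94  96  98
  97  95 102 109  19  27  22 114 136 133 136 108  64]
```

The finger edges in the wrist pictures put the real tips about 35 mm above the stated TCP, consistent with the 19 mm pads. I'll lower 13 mm more, watching the force.

Call:
{"api": "apply_moves", "payload": {"steps": [{"translation": [0,0,-0.006],"rotation": [0,0,0]},{"translation": [0,0,-0.012],"rotation": [0,0,0]},{"translation": [0,0,-0.018],"rotation": [0,0,0]},{"translation": [0,0,-0.024],"rotation": [0,0,0]},{"translation": [0,0,-0.03],"rotation": [0,0,0]},{"translation": [0,0,-0.036],"rotation": [0,0,0]},{"translation": [0,0,-0.042],"rotation": [0,0,0]},{"translation": [0,0,-0.048],"rotation": [0,0,0]},{"translation": [0,0,-0.052],"rotation": [0,0,0]},{"translation": [0,0,-0.052],"rotation": [0,0,0]}]}}

```text
t: 5.45
eef_pos: [0.619, 0.1465, -0.0075]
ee_rot: [3.141, -0.0, -1.95]
force: [0.3, -0.4, 1.2]
width: 0.0002
gripper_force: 0.0
```

Call:
{"api": "apply_moves", "payload": {"steps": [{"translation": [-0.0029,-0.0075,0],"rotation": [0,0,0]},{"translation": [-0.0058,-0.0149,0],"rotation": [0,0,0]},{"translation": [-0.0087,-0.0224,0],"rotation": [0,0,0]},{"translation": [-0.0116,-0.0298,0],"rotation": [0,0,0]},{"translation": [-0.0145,-0.0373,0],"rotation": [0,0,0]},{"translation": [-0.0174,-0.0447,0],"rotation": [0,0,0]},{"translation": [-0.0203,-0.0522,0],"rotation": [0,0,0]},{"translation": [-0.0232,-0.0596,0],"rotation": [0,0,0]},{"translation": [-0.0261,-0.0671,0],"rotation": [0,0,0]},{"translation": [-0.029,-0.0746,0],"rotation": [0,0,0]}]}}

```text
t: 6.28
eef_pos: [0.6122, 0.128, -0.0071]
ee_rot: [-3.141, 0.001, -1.95]
force: [1.0, 3.4, -1.1]
width: 0.0004
gripper_force: 1.6
```

Contact: 3.5 N along +y, the expected sliding friction.

Call:
{"api": "apply_moves", "payload": {"steps": [{"translation": [-0.0029,-0.0075,0],"rotation": [0,0,0]},{"translation": [-0.0058,-0.0149,0],"rotation": [0,0,0]},{"translation": [-0.0087,-0.0224,0],"rotation": [0,0,0]},{"translation": [-0.0116,-0.0298,0],"rotation": [0,0,0]},{"translation": [-0.0145,-0.0373,0],"rotation": [0,0,0]},{"translation": [-0.0174,-0.0447,0],"rotation": [0,0,0]},{"translation": [-0.0188,-0.0485,0],"rotation": [0,0,0]},{"translation": [-0.0188,-0.0485,0],"rotation": [0,0,0]},{"translation": [-0.0188,-0.0485,0],"rotation": [0,0,0]},{"translation": [-0.0188,-0.0485,0],"rotation": [0,0,0]}]}}

```text
t: 7.12
eef_pos: [0.6067, 0.1153, -0.0074]
ee_rot: [3.141, -0.001, -1.95]
force: [-0.1, 0.3, 0.1]
width: 0.0006
gripper_force: 0.0
```

```bash
cat > look.py <<'E'
from station import *
from h import *
import cv2,sys
p=np.load('tray2.npy');s=get_state();print(s['t'],inv(p,s['eef_pos']).round(4),s['force'].round(1))
c=camera_model("wrist");w=grab_frame("wrist");cv2.imwrite(sys.argv[1],w)
def blob(mask,lo,hi):
    n,l,st,ce=cv2.connectedComponentsWithStats(mask.astype('uint8'))
    return [(ce[i].round(1),st[i][2:]) for i in range(1,n) if lo<st[i][4]<hi]
b=w.astype(int).mean(2)
for ce,st in blob(b<75,150,2500):
    if ce[1]<236 and abs(st[0]-st[1])<12: print('dark',ce,st,*[inv(p,ray(c,ce,z)).round(4) for z in(.033,.025)])
r=(w[...,2]>150)&(w[...,1]<60)
for ce,st in blob(r,60,4000): print('red',ce,st,inv(p,ray(c,ce,.0605)).round(4))
E
python3 look.py pics/w3.png
```

```text
7.1167 [ 0.0038  0.1215 -0.0074] [-0.1  0.3  0.1]
dark [199.8 159.3] [ 26  24 250] [0.0437 0.0692 0.033 ] [0.0458 0.0701 0.025 ]
red [65.4 98.5] [ 28  30 654] [0.0867 0.042  0.0605]
```

```bash
python3 - <<'E'
import cv2
w=cv2.imread("pics/w3.png")
for r in range(144,176,3): print(r,[tuple(int(v) for v in w[r,c]) for c in range(184,218,4)])
E
```

```text
144 [(129, 144, 151), (122, 134, 143), (124, 139, 147), (126, 140, 149), (122, 136, 147), (123, 138, 146), (119, 136, 143), (123, 136, 143), (123, 137, 143)]
147 [(125, 140, 146), (121, 134, 142), (87, 95, 101), (86, 95, 101), (78, 86, 90), (82, 91, 93), (122, 138, 146), (118, 134, 143), (121, 133, 142)]
150 [(122, 140, 147), (88, 100, 104), (71, 80, 83), (63, 64, 66), (63, 66, 67), (65, 68, 69), (79, 88, 89), (124, 138, 146), (122, 137, 145)]
153 [(127, 141, 149), (96, 107, 114), (60, 66, 68), (61, 65, 64), (45, 107, 147), (50, 107, 142), (44, 98, 129), (84, 95, 98), (121, 136, 144)]
156 [(107, 120, 126), (65, 72, 76), (66, 70, 71), (42, 97, 132), (53, 128, 172), (51, 124, 166), (47, 102, 133), (59, 79, 91), (126, 137, 145)]
159 [(106, 117, 126), (61, 68, 72), (66, 69, 71), (45, 104, 139), (54, 128, 172), (60, 132, 176), (48, 102, 135), (30, 75, 99), (122, 137, 147)]
162 [(113, 126, 133), (68, 74, 77), (72, 79, 81), (37, 90, 122), (52, 126, 171), (56, 129, 174), (45, 93, 122), (38, 69, 87), (111, 124, 132)]
165 [(122, 135, 144), (94, 106, 108), (81, 89, 94), (36, 64, 81), (57, 130, 175), (56, 129, 173), (35, 73, 97), (65, 65, 67), (116, 130, 139)]
168 [(121, 137, 145), (118, 132, 139), (85, 93, 98), (78, 84, 90), (37, 62, 78), (32, 65, 89), (66, 66, 66), (91, 99, 104), (120, 136, 143)]
171 [(124, 137, 145), (124, 139, 146), (122, 138, 144), (88, 96, 103), (88, 98, 102), (71, 75, 79), (76, 83, 86), (110, 126, 131), (119, 134, 141)]
174 [(125, 140, 147), (127, 141, 150), (117, 134, 140), (127, 142, 151), (115, 129, 138), (120, 135, 145), (118, 132, 140), (119, 135, 143), (120, 134, 141)]
```

Hole_a now shows the brass pin ring-centred (hole about (200,159), pin about (203,160)), so the grate appears to have dropped. I'll back off, rise over the catch side and check both holes from above.

Call:
{"api": "apply_moves", "payload": {"steps": [{"translation": [0.022,0.056,0],"rotation": [0,0,0]},{"translation": [0.022,0.056,0.1],"rotation": [0,0,0]},{"translation": [0.022,0.056,0.22],"rotation": [0,0,0]},{"translation": [0.08,-0.03,0.34],"rotation": [0,0,0]},{"translation": [0.14,-0.15,0.46],"rotation": [0,0,0]},{"translation": [0.2,-0.26,0.56],"rotation": [0,0,0]},{"translation": [0.26,-0.37,0.62],"rotation": [0,0,0]},{"translation": [0.322,-0.475,0.64],"rotation": [0,0,0]},{"translation": [0.322,-0.475,0.64],"rotation": [0,0,0]},{"translation": [0.322,-0.475,0.64],"rotation": [0,0,0]}]}}

```text
t: 8.0
eef_pos: [0.6883, -0.0043, 0.1528]
ee_rot: [-3.142, 0.0, -1.952]
force: [-1.4, 0.4, 0.7]
width: 0.0005
gripper_force: 0.0
```

```bash
python3 look.py pics/w4.png; python3 - <<'E'
from station import *
from h import *
p=np.load('tray2.npy');c=camera_model("wrist")
for q in([.045,.07,.025],[.045,-.07,.025],[.077,0,.0345],[.0665,-.165,.027],[-.0665,-.165,.027],[.0,-.11,.044]): print(q,proj(c,T(p,q)).round(0))
E
```

```text
8.0 [0.1231 0.0395 0.1528] [-1.4  0.4  0.7]
dark [395.5  29.2] [ 136  133 1543] [ 0.0176 -0.1093  0.033 ] [ 0.0149 -0.1113  0.025 ]
dark [518.4 119.9] [ 21  21 331] [-0.1093 -0.0286  0.033 ] [-0.1152 -0.0285  0.025 ]
red [522.4  49.5] [  37  107 2998] [-0.0814 -0.086   0.0605]
[0.045, 0.07, 0.025] [[352. 216.]]
[0.045, -0.07, 0.025] [[360.  77.]]
[0.077, 0, 0.0345] [[326. 151.]]
[0.0665, -0.165, 0.027] [[342. -40.]]
[-0.0665, -0.165, 0.027] [[494. -42.]]
[0.0, -0.11, 0.044] [[419.  24.]]
```

View pics/w4.png

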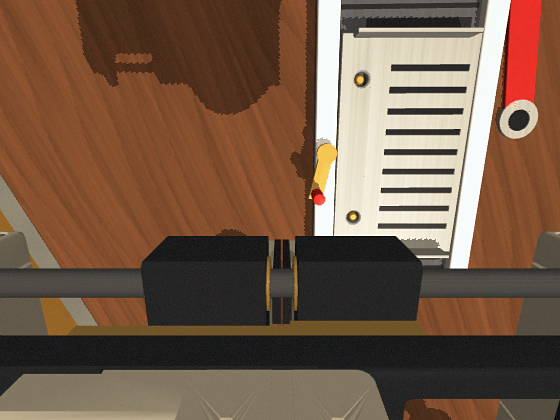

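Both holes are around their pins: the pins show brass in the middle of the holes at (361,79) and (353,217), against predictions of (360,77) and (352,216). So the grate is seated. The catch is open, with its pivot at (327,152) and post at (319,198). Next I'll go down on the outer side of the post.

Call:
{"api": "apply_moves", "payload": {"steps": [{"translation": [0,0,-0.1],"rotation": [0,0,0]},{"translation": [0,0,-0.2],"rotation": [0,0,0]},{"translation": [0,0,-0.3],"rotation": [0,0,0]},{"translation": [0,0,-0.38],"rotation": [0,0,0]},{"translation": [0,0,-0.44],"rotation": [0,0,0]},{"translation": [0,0,-0.49],"rotation": [0,0,0]},{"translation": [0,0,-0.53],"rotation": [0,0,0]},{"translation": [0,0,-0.56],"rotation": [0,0,0]},{"translation": [0,0,-0.58],"rotation": [0,0,0]},{"translation": [0,0,-0.58],"rotation": [0,0,0]}]}}

```text
t: 8.88
eef_pos: [0.6873, -0.0028, 0.0069]
ee_rot: [3.141, -0.001, -1.95]
force: [-0.3, 0.5, 0.7]
width: 0.0006
gripper_force: 0.0
```

```bash
python3 look.py pics/w5.png
```

```text
8.8833 [0.1216 0.0406 0.0069] [-0.3  0.5  0.7]
dark [433.3  43.1] [ 21  25 223] [ 0.0457 -0.0661  0.033 ] [ 0.0421 -0.0678  0.025 ]
```

Call:
{"api": "apply_moves", "payload": {"steps": [{"translation": [-0.019,0.0065,0],"rotation": [0,0,0]},{"translation": [-0.038,0.013,0],"rotation": [0,0,0]},{"translation": [-0.057,0.0195,0],"rotation": [0,0,0]},{"translation": [-0.076,0.026,0],"rotation": [0,0,0]},{"translation": [-0.095,0.0324,0],"rotation": [0,0,0]},{"translation": [-0.116,0.0345,0],"rotation": [0,0,0]},{"translation": [-0.137,0.0355,0],"rotation": [0,0,0]},{"translation": [-0.158,0.0356,0],"rotation": [0,0,0]},{"translation": [-0.18,0.034,0],"rotation": [0,0,0]},{"translation": [-0.2024,0.0314,0],"rotation": [0,0,0]}]}}

```text
t: 9.77
eef_pos: [0.6365, 0.0047, 0.0078]
ee_rot: [-3.142, -0.0, -1.95]
force: [2.9, -1.4, 0.6]
width: 0.0002
gripper_force: 1.4
```

```bash
cat > catch.py <<'E'
from station import *
from h import *
import cv2,sys
p=np.load('tray2.npy');s=get_state();print(s['t'],inv(p,s['eef_pos']).round(4),s['force'].round(1),s['moment'].round(2))
for n in("side","scene"):
    c=camera_model(n);g=grab_frame(n);cv2.imwrite(f"pics/{n}_{sys.argv[1]}.png",g)
    u,v=proj(c,T(p,[.055,.02,.045]))[0].astype(int)
    k=g[v-20:v+20,u-25:u+25].astype(int);m=((k[...,2]>110)&(k[...,1]<55)&(k[...,0]<70)).astype('uint8')
    nn,l,st,ce=cv2.connectedComponentsWithStats(m)
    for i in range(1,nn):
        if st[i][4]>3:
            q=ce[i]+[u-25,v-20];w=inv(p,ray(c,q,.0475));print(n,q.round(1),st[i][2:],w.round(4),'angle',np.arctan2(.077-w[0],w[1]).round(2))
E
python3 catch.py 1
```

```text
9.7667 [0.0716 0.0292 0.0078] [ 2.9 -1.4  0.6] [-0.56 -0.85 -0.05]
```

Call:
{"api": "apply_moves", "payload": {"steps": [{"translation": [0.037,-0.0145,0],"rotation": [0,0,0]},{"translation": [0.044,0.0,0],"rotation": [0,0,0]},{"translation": [0.06,0.045,0],"rotation": [0,0,0]},{"translation": [0.079,0.094,0],"rotation": [0,0,0]},{"translation": [0.079,0.094,0],"rotation": [0,0,0]},{"translation": [0.045,0.108,0],"rotation": [0,0,0]},{"translation": [0.01,0.121,0],"rotation": [0,0,0]},{"translation": [-0.025,0.134,0],"rotation": [0,0,0]},{"translation": [-0.059,0.147,0],"rotation": [0,0,0]},{"translation": [-0.059,0.147,0],"rotation": [0,0,0]}]}}

```text
t: 10.7
eef_pos: [0.6201, 0.0421, 0.008]
ee_rot: [3.141, -0.0, -1.949]
force: [-1.0, -0.6, -0.0]
width: 0.0005
gripper_force: 0.0
```

```bash
python3 catch.py 2; python3 look.py pics/w6.png
```

```text
10.7 [0.0428 0.0582 0.008 ] [-1.  -0.6 -0. ] [-0.05  0.06  0.01]
scene [289.4 230.2] [2 3 5] [0.0623 0.0403 0.0475] angle 0.35
10.8 [0.0446 0.0586 0.0083] [ 0.1 -0.6 -0.9]
dark [280.1   9.4] [ 28  20 341] [ 0.0442 -0.0637  0.033 ] [ 0.0442 -0.0661  0.025 ]
dark [273.  208.4] [ 24  33 615] [0.0491 0.0363 0.033 ] [0.0494 0.0386 0.025 ]
red [554.6  33. ] [ 12  66 564] [-0.0692 -0.0459  0.0605]
red [272.6 213.3] [ 22  20 328] [0.0486 0.0309 0.0605]
```

The catch is at about 0.74 rad (post at (272,213) in the wrist picture). The fingers are now on its +y side, so next I push towards -y.

Call:
{"api": "apply_moves", "payload": {"steps": [{"translation": [-0.008,-0.0135,0],"rotation": [0,0,0]},{"translation": [-0.016,-0.027,0],"rotation": [0,0,0]},{"translation": [-0.024,-0.0405,0],"rotation": [0,0,0]},{"translation": [-0.032,-0.054,0],"rotation": [0,0,0]},{"translation": [-0.04,-0.068,0],"rotation": [0,0,0]},{"translation": [-0.048,-0.081,0],"rotation": [0,0,0]},{"translation": [-0.056,-0.095,0],"rotation": [0,0,0]},{"translation": [-0.064,-0.109,0],"rotation": [0,0,0]},{"translation": [-0.071,-0.122,0],"rotation": [0,0,0]},{"translation": [-0.078,-0.135,0],"rotation": [0,0,0]}]}}

```text
t: 11.68
eef_pos: [0.6007, 0.0075, 0.0071]
ee_rot: [3.139, -0.001, -1.951]
force: [-3.3, 5.0, 1.1]
width: 0.0008
gripper_force: 2.5
```

```bash
python3 look.py pics/w7.png
```

```text
11.6833 [0.0372 0.0189 0.0071] [-3.3  5.   1.1]
dark [267.   85.6] [ 26  30 489] [ 0.0437 -0.0688  0.033 ] [ 0.044  -0.0697  0.025 ]
dark [543.8 155.7] [ 33  34 910] [-0.1056 -0.0318  0.033 ] [-0.1124 -0.0309  0.025 ]
red [284.3 238.9] [ 21  21 327] [0.0358 0.004  0.0605]
```

The catch is at about 1.47 rad. I'll back off from the post, rise and verify.

Call:
{"api": "apply_moves", "payload": {"steps": [{"translation": [0.008,0.02,0],"rotation": [0,0,0]},{"translation": [0.016,0.041,0],"rotation": [0,0,0]},{"translation": [0.024,0.062,0],"rotation": [0,0,0]},{"translation": [0.024,0.062,0.06],"rotation": [0,0,0]},{"translation": [0.024,0.062,0.16],"rotation": [0,0,0]},{"translation": [0.024,0.062,0.28],"rotation": [0,0,0]},{"translation": [0.024,0.062,0.4],"rotation": [0,0,0]},{"translation": [0.024,0.062,0.48],"rotation": [0,0,0]},{"translation": [0.024,0.062,0.52],"rotation": [0,0,0]},{"translation": [0.024,0.062,0.52],"rotation": [0,0,0]}]}}

```text
t: 12.57
eef_pos: [0.6107, 0.024, 0.1405]
ee_rot: [-3.138, 0.003, -1.949]
force: [1.1, 1.1, 0.7]
width: 0.0004
gripper_force: 0.0
```

```bash
python3 look.py pics/w8.png;  python3 - <<'E'
from station import *
from h import *
import cv2
p=np.load('tray2.npy');c=camera_model("wrist");w=cv2.imread("pics/w8.png").astype(int)
m=((w[...,2]-w[...,0]>70)&(w[...,1]-w[...,0]>30)&(w[...,2]>120)).astype('uint8')
n,l,st,ce=cv2.connectedComponentsWithStats(m)
for i in range(1,n):
    if 20<st[i][4]<3000 and ce[i][1]<238: print('brass',ce[i].round(),st[i],inv(p,ray(c,ce[i],.024)).round(4))
E
```

```text
12.5667 [0.0405 0.0378 0.1405] [1.1 1.1 0.7]
dark [447.  122.7] [ 21  22 357] [-0.1152 -0.0289  0.033 ] [-0.1193 -0.0287  0.025 ]
red [447.4  50.8] [  33  113 3153] [-0.0939 -0.0852  0.0605]
brass [134.  62.] [116  56  38  12 331] [ 0.1724 -0.0855  0.024 ]
brass [275.  80.] [272  76   8   8  49] [ 0.0438 -0.0695  0.024 ]
brass [257. 157.] [232 147  63  21 823] [0.0626 0.0021 0.024 ]
brass [278. 221.] [274 217   8   9  53] [0.0436 0.0688 0.024 ]
```

The brass arm lies straight across (63×21 px, horizontal in a tray-aligned view), and both pins show in their holes at y = ±69 mm. The arm is clear of everything, so I'm handing in.

```bash
python3 -c "
from station import *
print(job_done())"
```

```text
the job is handed in; nothing more can be done
None
```

The job is handed in at about 12.6 s of the allowed 51 s: the grate is seated over both pins, the catch is across it at about 1.47 rad, and the arm is clear; no verdict was returned.

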